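# Store a boat in the dry box and latch its hatch

## Task

Lay the loose ceramic boat flat in the free space inside the open dry box, beside the two boats already there, and swing the hatch down. Press the hatch gently against its soft gasket until you feel it come up firm on its stops, and holding it there turn the wing knob a quarter turn clockwise, until the wing is square to the front edge and the hidden tongue holds the hatch from below; never force the tongue or lean on the stops. Let go of everything and leave the rest of the bench undisturbed.

Things in the scene. Friction and masses are not known exactly. Their poses are not given: they have to be found in the camera images.
- boat: loose white ceramic combustion boat, a long open trough 82 x 21 x 12 mm, about 30 g, lying on the glass plate (4 mm thick) on the bench to the left. Origin at the centre of its underside, x axis along its length
- drybox: grey sheet-metal dry box, fixed, 184 (x) x 222 (y) x 80 mm high. Origin: centre of its underside on the bench; front = its -x, towards the robot. Flanges leave an opening x -66 to +74, y -93 to +93 mm. Inside, a flat perforated deck 30 mm above the bench; two fixed boats lie along x on it at y = +38 and +70 mm, the deck from y = -90 to +20 mm is free
- free_space (a point): point on the deck in the middle of the free space inside the dry box, 35 mm to the right (-y) of the box's middle
- hatch (a joint): angle (rad) of the hatch, hinged at the rear top edge of the dry box: 0 = parallel with the frame, about 0.03 = resting shut on the unsqueezed gasket, 1.4 to 1.55 = nearly upright, as at the start. The hinge is stiff: the hatch stays where it is left; about 2 N at the front edge moves it
- hatch_hinge (a point): middle of the hatch's hinge axis, which runs along the dry box's y, 98 mm behind the box's middle and 86.8 mm above the bench
- hatch_edge (a point): middle of the hatch's free edge, on the outer face, 196 mm from the hinge. Plate 3 mm thick, 234 mm wide, with a 12 mm skirt turned inward at the free edge and sides; the outer face lies 3 mm outside the hinge axis and carries the wing knob (35 mm tall) 48 mm from the free edge. To close it, push the outer face from behind, beside the knob
- wing (a joint): angle (rad) of the wing knob: about 0 at the start, wing along the hatch's front edge, tongue free; grows clockwise seen from outside (above when shut), stops at 1.6; 1.57 = wing square to the front edge, tongue fully under the frame edge. While the hatch is not pressed far enough the tongue strikes the frame edge at about 0.3 and the knob goes no further
- wing_grip (a point): middle of the wing on the turning axis, 22 mm above the hatch's outer face. The wing is a black bar 44 mm long, 9 mm thick, its top 32 mm and lower edge 11 mm above the hatch; under it a hub of 26 mm and, on the hatch, a round plate 44 mm wide and 5 mm high. Pinch it across its thickness
- tongue: steel cam tongue under the hatch, turned by the wing, 14 mm wide, 4 mm thick, 32 mm long from the axis, on the side of the wing's white mark (its -y). Origin on the axis at its upper face. It passes below the frame edge only with the hatch pressed onto its stops; edge and stops are one bracket set by hand, 3 mm higher or lower. It must not bear over 25 N
- tongue_tip (a point): end of the tongue, on its upper face, 32 mm from the turning axis
- tweezers: bystander: steel tweezers 13 x 124 x 9 mm lying on the bench, origin at the centre of the underside
- weighing_bottle: bystander: small glass weighing bottle with lid, 37 mm diameter, 48 mm high, standing behind the dry box, origin at the centre of the underside
- crucible: bystander: white crucible 43 mm diameter, 32 mm high, on the bench to the right, origin at the centre of the underside
- tongs: bystander: bent steel boat tongs 40 x 221 x 13 mm lying on the bench at the left, beyond the glass plate, origin at the centre of the underside
- buffers: the two black rubber buffers (9 mm wide, 4 mm thick) under the hatch, 37 mm either side of the wing's axis; origin at the hinge. Pressed down, the hatch first squeezes the soft sponge gasket (about 1.5 N per mm), then after 2 to 9 mm (4 to 18 N on the wing knob; not known before) the buffers meet rigid stop posts: from there the tongue clears the frame edge. They must not bear over 16 N

How it is judged:
On the way, in this order (a step that is already met when the one before it is completed fails the run):
1. the boat lies flat on the deck inside the dry box, let go, with the hatch still open (z of boat in the frame of drybox between 0.026 and 0.034 m and x of boat in the frame of drybox between -0.07 and 0.07 m and y of boat in the frame of drybox between -0.09 and 0.09 m and contact force between the fingers and boat below 0.1 N and value of joint hatch above 1 rad), for 0.2 s.
2. the hatch is shut on the gasket with the tongue still free (value of joint hatch below 0.05 rad and value of joint wing below 0.6 rad), for 0.1 s.
At the end, for the whole second after the job is handed in: The boat lies flat and upright on the deck inside the dry box; the hatch is shut (below 0.03 rad) with the wing turned past 1.3 rad, so that the tongue reaches at least 9 mm in below the front frame edge and holds the hatch down on the gasket by itself (z of boat in the frame of drybox between 0.026 and 0.034 m and x of boat in the frame of drybox between -0.07 and 0.07 m and y of boat in the frame of drybox between -0.09 and 0.09 m and angle between boat's own z axis and vertical below 0.12 rad and value of joint wing above 1.3 rad and value of joint hatch below 0.03 rad and z of tongue_tip in the frame of drybox below 0.077 m and x of tongue_tip in the frame of drybox below -0.075 m); the robot touches nothing.
It fails at once if the hatch is driven onto its stops: more than 16 N on the buffers (contact force between buffers and anything else above 16 N).
It fails at once if the tongue is forced against the frame edge: more than 25 N on it (contact force between tongue and anything else above 25 N).
It fails at once if a bystander is pushed more than 30 mm (distance of any of tweezers, weighing_bottle, crucible, tongs from where it was at the start of the episode above 0.03 m).
It also fails if it takes over 72 s, if anything falls off the work surface, if the arm or the gripper's body presses on something with over 40 N, if the wrist force passes 120 N, or if a joint passes its speed limit or range.

## Robot

A 7-joint arm with a two-finger parallel gripper is mounted at the origin on a cart in front of the work surface, level with it; the furniture and walls round the work are solid. World frame = base frame: x ahead of the robot, y to its left, z up, the work surface at z = 0. Lengths are in m, angles in rad, forces in N, time in s.
With the tool pointing down it reaches from about 0.425 to 0.925 m from the base axis. Payload 6.8 kg.
Tool frame: the origin (TCP) lies at the very end of the fingers, on their centre line; the grasp point (between the pads) lies 19 mm behind it (r.tcp_to_grasp is the distance from the TCP to the grasp point, in m); z points along the fingers, y is the line along which they close (so a half turn about z gives the same grasp; the last joint's range is limited). The gripper opens to 85 mm and grips with 20 to 120 N. Pads are 22 mm wide; open, the fingers measure 114 mm over their backs; the gripper's body (76 mm by 85 mm) begins 54 mm behind the grasp point. The pads swing forward as they close: fully open they stand 13 mm farther back than shut.
Start: joints at [-1.388, 0.477, 0.022, 1.555, -0.011, 1.109, -0.083], TCP at [0.194, 0.647, 0.231] pointing down, gripper open.
Joint ranges: [-2.96, 2.96], [-0.34, 2.1], [-1.41, 1.46], [0.24, 2.44], [-1.37, 4.51], [0.17, 1.92], [-2.96, 2.96]. Speed limits (rad/s): [2.39, 2.39, 3.14, 3.14, 3.14, 3.14, 3.14].

## Interface

Orientations are given as a rotation vector (axis times angle).
In Python, from bench import r gives the robot as it stands.
- The arm moves only by the tool step_arm, never from a script. Its argument "moves" is a list of rows, each a list of 7 numbers: the shift along the tool's x, y, z in mm, then the turn, a rotation vector about the tool's x, y, z in rad, then the finger opening in mm, from 0 to 85.4. A call has 1 to 8 rows; each row is the pose to reach, as a shift and turn from the pose commanded when the call began, along the tool's axes at that moment; what a row does not reach only later rows make up. A row lasts 1/10 s, in which the tool goes at most 50 mm and 8.59 degrees, less where a joint would pass 70% of its speed; a pose out of reach is approached as far as the arm can. A call with a gripper value outside its range is refused whole. The fingers move at their own pace and stop on an object; "grip_force" is the grip in N (left out, the last holds). Time passes only in rows, so rows that repeat a pose let the fingers close. It gives the time, the measured TCP pose, the force, the opening and the grip force at its end, in the units of the state.
- r.get_obs(): the state, without advancing time (a new reading comes with each control period).
- r.grab_frame(name): name is "scene" or "top" or "wrist"; returns a dict with "image" (480x640x3 uint8, red, green, blue), "depth" (480x640 float32, m along the optical axis (not along the pixel's ray), 0 where there is no reading), "mtx" (3x3 intrinsics, pixels), "k1" (the pictures are not rectified: a ray, as slopes to the right and down, at radius r is drawn at 1 + k1 r^2 times it, then the intrinsics apply), "rvec" (rotation vector, rad) and "tvec" (3), from world to camera coordinates, as OpenCV has them. Camera axes: x right, y down, z forward; pixel columns grow to the right and rows downward; lengths in m; the calibration is good to about 2 mm. A picture is of the moment at which its call begins.
- r.hand_in(): hands the job in; it is judged then, once.
The state is a dict: "clock": time; "joints": joint angles; "qvel": joint speeds; "tau": joint torques, N m; "tcp_pos": TCP position; "orientation": TCP orientation; "contact_force": force on the tool from outside, world axes, zero at the start; "moment": the same for the moment, N m; "grip_width": finger opening in m; "gripper_force": force on a finger pad.
Only numpy, scipy, OpenCV 4.12 (cv2) and the standard library are available. Lean on these libraries where they do the work, as an engineer would, in place of code of your own. Each camera call takes 0.05 s, during which the arm holds its last target. There are 200 camera calls.

## Working session

There is one attempt and no reset: what is moved stays moved. The work goes in short steps, Python scripts to look and compute and a tool call to move; the robot and the scene stay as the last step left them, time stands still between calls to the robot, and variables do not carry over. Pictures are saved under pics/ and viewed, at most 10 in all, crops included, and the job is handed in when it is done.

Besides the shell and the picture viewer there is one more tool, called after "Call:" as name([rows], argument=value, ...), one row to a line, values as JSON. step_arm: Moves the arm, as the interface text tells. Its arguments: {"type":"object","properties":{"moves":{"type":"array","items":{"type":"array","items":{"type":"number"}}},"grip_force":{"type":"number"}},"required":["moves"]}

```bash
ls; mkdir -p pics; cat > h.py <<'E'
import numpy as np,cv2
from scipy.spatial.transform import Rotation as R
from bench import r
def grab(n,save=None):
    f=r.grab_frame(n)
    if save: cv2.imwrite('pics/'+save,f['image'][:,:,::-1])
    np.savez('/tmp/'+n+'.npz',**f)
    return f
def cloud(f):
    m=f['mtx'];v,u=np.mgrid[0:480,0:640]
    xd=(u-m[0,2])/m[0,0];yd=(v-m[1,2])/m[1,1]
    x,y=xd.copy(),yd.copy()
    for _ in range(15):
        s=1+f['k1']*(x*x+y*y);x,y=xd/s,yd/s
    d=f['depth'];P=np.dstack([x*d,y*d,d])
    Rm=R.from_rotvec(np.ravel(f['rvec'])).as_matrix()
    W=(P-np.ravel(f['tvec']))@Rm
    W[d==0]=np.nan
    return W
def rel(p,rv=None,o=None):
    """target tcp pos p, orientation -> shift in tool mm, rotvec"""
    o=o or r.get_obs();A=R.from_rotvec(o['orientation'])
    s=A.inv().apply(np.array(p)-o['tcp_pos'])*1000
    t=(A.inv()*rv).as_rotvec() if rv is not None else np.zeros(3)
    return s.round(1),t.round(3)
E
python3 - <<'E'
from h import *
o=r.get_obs();print(o)
for n in('scene','top'):
    f=grab(n,n+'.png');print(n,f['k1'],-R.from_rotvec(np.ravel(f['rvec'])).as_matrix().T@np.ravel(f['tvec']))
E
```

```text
pics
{'clock': 0.0, 'joints': array([-1.38807718,  0.47782444,  0.02232532,  1.55643672, -0.01150521,
        1.10929684, -0.0831094 ]), 'qvel': array([ 0.00023248, -0.00066303,  0.0001351 ,  0.00072015,  0.00080783,
        0.00073423,  0.00116332]), 'tau': array([-1.85780627e-04, -5.96476150e+01,  1.60775285e+00, -2.81182677e+01,
        1.24316677e-02,  9.56623204e-03,  6.33424875e-06]), 'tcp_pos': array([0.19338318, 0.64609384, 0.23031533]), 'orientation': array([-4.55153435e-01, -3.10830283e+00,  2.87763868e-03]), 'contact_force': array([ 0.55283608, -0.65781913, -0.62289047]), 'moment': array([ 0.09713105,  0.01434244, -0.01665079]), 'gripper_force': 0.0, 'grip_width': 0.08559075102599642}
scene -0.06315535057244193 [-0.22602906  0.99567549  0.89498834]
top 0.06862573523144372 [0.33223488 0.12024064 1.64181756]
```

View pics/scene.png

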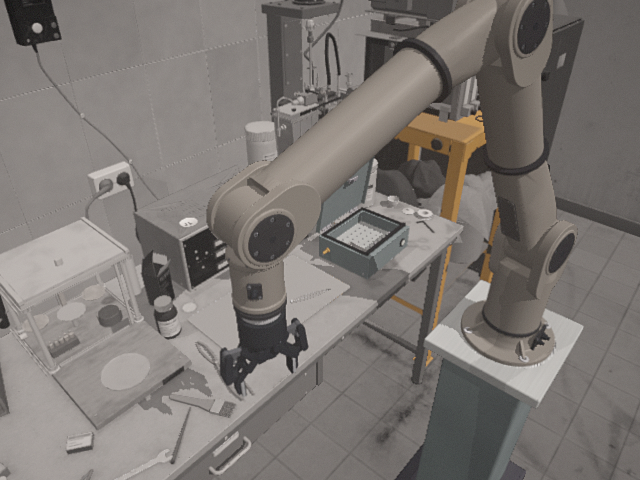

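View pics/top.png

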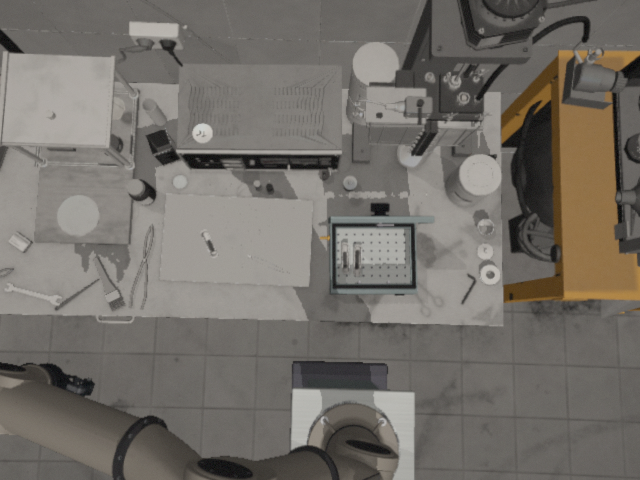

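The top view shows the base at about (347,440), the open dry box at (330–415, 220–293), the upright hatch along row 219 with its knob at (380,209), and the loose boat at (209,243). Next I'll turn these into positions.

```bash
python3 - <<'E'
from h import *
f=dict(np.load('/tmp/top.npz'));W=cloud(f);g=f['image'].astype(int)
np.set_printoptions(precision=4,suppress=True)
for n,(u,v) in dict(base=(347,440),boat=(209,243),box=(373,255),bench=(240,230),knob=(380,209)).items(): print(n,W[v,u])
# boat patch
P=W[225:262,190:232].reshape(-1,3);z=P[:,2];print('z hist',np.histogram(z[~np.isnan(z)],bins=8))
# box rim height points
B=W[205:300,320:440];z=B[...,2]
m=(z>0.07)&(z<0.09);pts=B[m][:,:2].astype(np.float32);print('rim',len(pts),cv2.minAreaRect(pts))
m=(z>0.12);pts=B[m];print('hatch',len(pts),pts.min(0),pts.max(0))
h=B[m&(z>0.2)];print(len(h),cv2.minAreaRect(h[:,:2].astype(np.float32)))
c=f['image'][190:300,150:450];cv2.imwrite('pics/c1.png',cv2.resize(c,None,fx=2.6,fy=2.6,interpolation=cv2.INTER_CUBIC)[:,:,::-1])
E
```

```text
base [0.0753 0.0328 0.275 ]
boat [0.5242 0.3962 0.0062]
box [ 0.5013 -0.0433  0.0295]
bench [0.5617 0.3145 0.0069]
knob [ 0.587  -0.0366  0.2414]
z hist (array([ 25, 164, 524, 514, 222,  69,  20,  10]), array([-0.0077, -0.0035,  0.0006,  0.0047,  0.0088,  0.0129,  0.0171,
        0.0212,  0.0253]))
rim 1895 ((0.48938456177711487, -0.03905067592859268), (0.18184202909469604, 0.22255884110927582), 1.5664249658584595)
hatch 946 [ 0.545  -0.1535  0.1225] [0.5984 0.0807 0.2885]
934 ((0.5714085102081299, -0.035728201270103455), (0.05267848074436188, 0.2330668866634369), 3.9441885948181152)
```

View pics/c1.png

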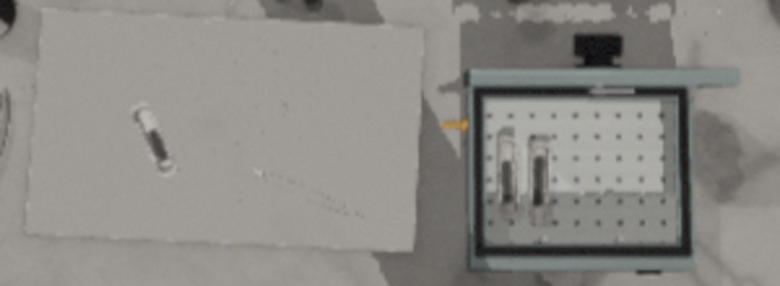

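The crop shows the boat from about (140,105) to (168,172), lying on the pale glass plate, with tweezers running from (258,172) to (365,215). I'll compute the boat pose and a viewpoint above it.

```bash
cat >> h.py <<'E'
def px2w(f,uv,z):
    m=f['mtx'];xd=(np.array(uv,float)-m[[0,1],[2,2]])/m[[0,1],[0,1]];x=xd.copy()
    for _ in range(15): x=xd/(1+f['k1']*(x@x))
    Rm=R.from_rotvec(np.ravel(f['rvec'])).as_matrix();c=-Rm.T@np.ravel(f['tvec']);d=Rm.T@np.append(x,1)
    return c+d*(z-c[2])/d[2]
def down(yaw):  # tool z down, tool y at azimuth yaw (rad)
    y=np.array([np.cos(yaw),np.sin(yaw),0]);z=np.array([0,0,-1.]);return R.from_matrix(np.c_[np.cross(y,z),y,z])
E
python3 - <<'E'
from h import *
f=dict(np.load('/tmp/top.npz'))
a=px2w(f,(203.8,230.4),.012);b=px2w(f,(214.6,256.2),.012);print(a,b,np.linalg.norm(a-b))
d=a-b;yaw=np.arctan2(d[1],d[0]);c=(a+b)/2;print(c,yaw)
for w in (yaw+np.pi/2,yaw-np.pi/2): print(w,rel([c[0],c[1],.2],down(w)))
E
```

```text
[0.55720766 0.41080758 0.012     ] [0.48838649 0.37857114 0.012     ] 0.07599698452051745
[0.52279708 0.39468936 0.012     ] 0.43805675031490177
2.0088530771097983 (array([-387.7, -146.4,   30.7]), array([-0.002, -0.   , -0.729]))
-1.1327395764799948 (array([-387.7, -146.4,   30.7]), array([-1.000e-03,  2.000e-03,  2.413e+00]))
```

Call:
step_arm([
  [-48, -18, 4, 0, 0, -0.09, 85],
  [-97, -36, 8, 0, 0, -0.18, 85],
  [-145, -55, 12, 0, 0, -0.27, 85],
  [-194, -73, 16, 0, 0, -0.36, 85],
  [-242, -91, 20, 0, 0, -0.45, 85],
  [-290, -110, 24, 0, 0, -0.54, 85],
  [-339, -128, 28, 0, 0, -0.63, 85],
  [-388, -146, 30, 0, 0, -0.729, 85],
])

```text
clock: 0.9
tcp_pos: [0.5119, 0.4032, 0.2013]
orientation: [0.689, -3.064, 0.001]
contact_force: [0.6, 0.1, -0.0]
grip_width: 0.0852
gripper_force: 0.0
```

Call:
step_arm([
  [0, 0, 0, 0, 0, 0, 85],
  [0, 0, 0, 0, 0, 0, 85],
  [0, 0, 0, 0, 0, 0, 85],
])

```text
clock: 1.2
tcp_pos: [0.5095, 0.4061, 0.2017]
orientation: [0.684, -3.065, -0.001]
contact_force: [-1.3, -0.2, 0.1]
grip_width: 0.0853
gripper_force: 0.0
```

```bash
python3 - <<'E'
from h import *
o=r.get_obs();print(o['joints'],o['tcp_pos'],o['orientation'],o['contact_force'],o['clock'])
f=grab('wrist','w1.png');print(-R.from_rotvec(np.ravel(f['rvec'])).as_matrix().T@np.ravel(f['tvec']))
E
```

```text
[-0.74197785  0.46623717 -0.03593177  1.64209213  0.01740679  1.03418546
  1.22720499] [0.50946833 0.40610973 0.20172227] [ 6.84413648e-01 -3.06497351e+00 -1.09528126e-03] [-1.3410903  -0.16468417  0.08956649] 1.2
[0.43764459 0.37236398 0.3445356 ]
```

View pics/w1.png

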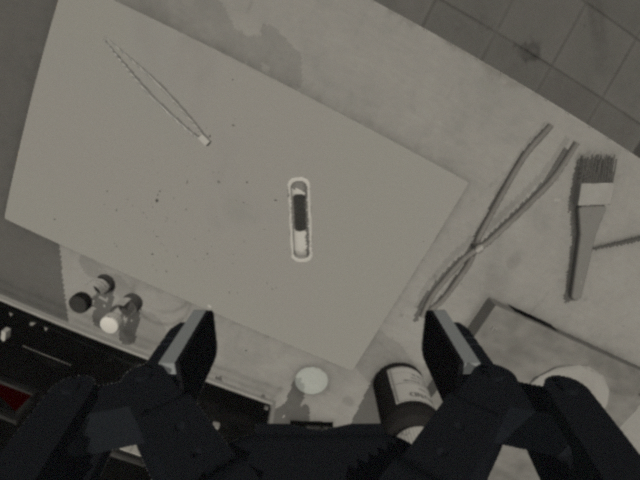

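The wrist view shows the boat upright in frame, from about (299,178) to (301,262), and well clear of everything else. I'll segment it for position.

```bash
python3 - <<'E'
from h import *
np.set_printoptions(precision=4,suppress=True)
f=dict(np.load('/tmp/wrist.npz'));g=cv2.cvtColor(f['image'],cv2.COLOR_RGB2GRAY).astype(int)
s=g[165:275,270:335];med=np.median(s);m=(np.abs(s-med)>18).astype(np.uint8)
n,l,st,ce=cv2.connectedComponentsWithStats(cv2.morphologyEx(m,cv2.MORPH_CLOSE,np.ones((7,7))));i=1+st[1:,4].argmax()
v,u=np.nonzero(l==i);q=cv2.minAreaRect(np.c_[u+270,v+165].astype(np.float32));print(med,q)
bp=cv2.boxPoints(q);w=np.array([px2w(f,p,.016) for p in bp]);print(w,[np.linalg.norm(w[k]-w[k-1]) for k in range(4)])
c=w.mean(0);e=[w[k]-w[k-1] for k in range(4)];e=max(e,key=np.linalg.norm);e=e*np.sign(e[0]);yaw=np.arctan2(e[1],e[0]);print(c,yaw)
W=cloud(f);print('boat z',np.nanmax(W[180:260,290:312,2]),'plate z',np.nanmedian(W[180:260,320:340,2]))
for z in(.08,.010):print(rel([c[0],c[1],z],down(yaw+np.pi/2)))
E
```

```text
132.0 ((299.6155090332031, 219.0402069091797), (84.412841796875, 22.022714614868164), 87.39744567871094)
[[0.4911 0.3658 0.016 ]
 [0.4819 0.3833 0.016 ]
 [0.5537 0.4203 0.016 ]
 [0.5636 0.4016 0.016 ]] [np.float64(0.08092976863974322), np.float64(0.019767438548237738), np.float64(0.08080363661836729), np.float64(0.02123942217583209)]
[0.5226 0.3928 0.016 ] 0.4581289365454207
boat z 0.01785926275820284 plate z 0.0042145719014446015
(array([ -6.4, -18.4, 121.8]), array([ 0.001, -0.001, -0.018]))
(array([ -6.4, -18.5, 191.8]), array([ 0.001, -0.001, -0.018]))
```

Call:
step_arm([
  [-6, -18, 40, 0, 0, -0.018, 50],
  [-6, -18, 85, 0, 0, -0.018, 50],
  [-6, -18, 125, 0, 0, -0.018, 50],
  [-6, -18, 160, 0, 0, -0.018, 50],
  [-6, -18, 180, 0, 0, -0.018, 50],
  [-6, -18, 190, 0, 0, -0.018, 50],
  [-6, -18, 190, 0, 0, -0.018, 50],
  [-6, -18, 190, 0, 0, -0.018, 50],
])

```text
clock: 2.05
tcp_pos: [0.524, 0.3925, 0.0132]
orientation: [-0.712, 3.059, 0.002]
contact_force: [-0.3, 0.1, 0.6]
grip_width: 0.05
gripper_force: 0.0
```

```bash
python3 - <<'E'
from h import *
o=r.get_obs();print(o['contact_force'],o['grip_width'],o['tcp_pos']);print(rel([.5226,.3928,.006],down(.458+np.pi/2)))
E
```

```text
[-0.32723636  0.08173697  0.62285902] 0.049986550211377705 [0.52404834 0.39246077 0.01315252]
(array([1.2, 0.9, 7.2]), array([ 0.001,  0.002, -0.001]))
```

Call:
step_arm([
  [1, 1, 6, 0, 0, 0, 50],
  [1, 1, 6, 0, 0, 0, 20],
  [1, 1, 6, 0, 0, 0, 8],
  [1, 1, 6, 0, 0, 0, 8],
  [1, 1, 6, 0, 0, 0, 8],
  [1, 1, 6, 0, 0, 0, 8],
  [1, 1, 6, 0, 0, 0, 8],
], grip_force=25)

```text
clock: 2.75
tcp_pos: [0.5228, 0.3919, 0.0067]
orientation: [-0.71, 3.06, 0.001]
contact_force: [-1.9, -0.4, 6.0]
grip_width: 0.0196
gripper_force: 24.9
```

Call:
step_arm([
  [0, 0, -20, 0, 0, 0, 8],
  [0, 0, -60, 0, 0, 0, 8],
  [0, 0, -100, 0, 0, 0, 8],
  [0, 0, -140, 0, 0, 0, 8],
  [0, 0, -175, 0, 0, 0, 8],
  [0, 0, -180, 0, 0, 0, 8],
])

```text
clock: 3.35
tcp_pos: [0.5249, 0.3933, 0.1913]
orientation: [-0.708, 3.053, 0.006]
contact_force: [1.2, 0.6, -0.3]
grip_width: 0.0199
gripper_force: 24.7
```

```bash
python3 - <<'E'
from h import *
np.set_printoptions(precision=4,suppress=True)
# box from top cloud: robust rim fit
f=dict(np.load('/tmp/top.npz'));W=cloud(f);B=W[205:300,320:440];z=B[...,2]
p=B[(z>.072)&(z<.088)];print(len(p),np.median(p[:,2]))
# outer edges vs. bins
for a,lo,hi in((0,-.12,.05),(1,.41,.57)):
    b=p[:,1-a];
    for k in np.linspace(lo,hi,8):
        s=p[abs(b-k)<.006][:,a]
        if len(s): print(a,round(k,3),s.min(),s.max())
# hatch top points
H=B[z>.25];print('hatch top',H.min(0),H.max(0)); s=H[H[:,2]>.275]; print(len(s),np.median(s,0))
for k in(-.14,-.1,-.05,0,.05,.075):
    s=B[(abs(B[...,1]-k)<.008)&(z>.12)]; 
    if len(s): i=s[:,2].argmax();print(k,s[i],s[:,0].min())
o=r.get_obs();print(o['tcp_pos'],o['contact_force'],o['joints'])
E
```

```text
1675 0.0814713784858569
0 -0.12 0.4010477274820517 0.5822625931280144
0 -0.096 0.4003181032962367 0.5817491882546348
0 -0.071 0.39968841832424956 0.5809400571390695
0 -0.047 0.3986046318513484 0.5803843905670022
0 -0.023 0.39831661615142266 0.5791324892619055
0 0.001 0.39746619776882464 0.5785983337398479
0 0.026 0.39677114478232317 0.5777840204732546
0 0.05 0.39607802765568884 0.5772323882278306
1 0.41 -0.151977096581753 0.06781058740337599
1 0.433 -0.15205570534445378 0.07075657420047235
1 0.456 -0.14974879620344309 0.07120221430889682
1 0.479 -0.1489337826993167 0.07185581534348011
1 0.501 -0.14888957084021975 0.07242807596179153
1 0.524 -0.1493060178542986 0.07314292964471844
1 0.547 -0.14617015195094707 0.073683901728921
1 0.57 -0.1463634303307146 0.07406534949827039
hatch top [ 0.547  -0.1524  0.25  ] [0.594  0.08   0.2885]
592 [ 0.556  -0.0366  0.2802]
-0.14 [ 0.5638 -0.1439  0.285 ] 0.5527126683249293
-0.1 [ 0.5553 -0.0922  0.2871] 0.5515703588040699
-0.05 [ 0.5586 -0.0518  0.288 ] 0.546307311510708
0 [ 0.5508 -0.0072  0.2865] 0.548926636988564
0.05 [0.5559 0.058  0.2864] 0.5473172743892541
0.075 [0.5532 0.0759 0.2858] 0.5472493730070169
[0.5249 0.3933 0.1913] [ 1.2374  0.6062 -0.259 ] [-0.7136  0.4784 -0.034   1.6484  0.0189  1.0065  1.2728]
```

```bash
cat >> h.py <<'E'
C=np.array([.4895,-.038,0]);Y=.0285
def bx(x,y,z): return C+R.from_euler('z',Y).apply([x,y,z])
E
python3 - <<'E'
from h import *
t=bx(-.012,-.035,.15);print(t,rel(t,down(np.pi/2+Y)))
E
```

```text
[ 0.47850224 -0.07332774  0.15      ] (array([ 247.4, -398.7,   38.4]), array([0.004, 0.008, 0.427]))
```

Call:
step_arm([
  [26, -42, 0, 0, 0, 0.06, 8],
  [52, -84, 0, 0, 0, 0.12, 8],
  [78, -126, 0, 0, 0, 0.18, 8],
  [104, -168, 0, 0, 0, 0.24, 8],
  [130, -210, 0, 0, 0, 0.3, 8],
  [156, -252, 0, 0, 0, 0.36, 8],
  [182, -294, 0, 0, 0, 0.4, 8],
  [208, -336, 10, 0, 0, 0.427, 8],
])

```text
clock: 4.15
tcp_pos: [0.4839, -0.0032, 0.1765]
orientation: [-0.043, 3.139, 0.0]
contact_force: [1.2, 0.0, -0.4]
grip_width: 0.0193
gripper_force: 24.7
```

Call:
step_arm([
  [0, 0, 0, 0, 0, 0, 8],
  [0, 0, 0, 0, 0, 0, 8],
])

```text
clock: 4.35
tcp_pos: [0.4832, -0.0025, 0.1754]
orientation: [0.041, -3.14, 0.0]
contact_force: [0.1, 0.5, -0.1]
grip_width: 0.0191
gripper_force: 24.7
```

```bash
python3 - <<'E'
from h import *
t=bx(-.012,-.035,.15);print(t,rel(t,down(np.pi/2+Y)),r.get_obs()['tcp_pos'],r.get_obs()['joints'])
E
```

```text
[ 0.47850224 -0.07332774  0.15      ] (array([  6.6, -70.7,  25.5]), array([-0.   , -0.001, -0.002])) [ 0.48324495 -0.0024558   0.17544206] [-0.27545372  0.23062234  0.17450713  2.06916744 -0.05283664  0.8471016
  1.52652124]
```

Call:
step_arm([
  [3, -35, 10, 0, 0, 0, 8],
  [6, -71, 25, 0, 0, 0, 8],
  [7, -71, 60, 0, 0, 0, 8],
  [7, -71, 95, 0, 0, 0, 8],
  [7, -71, 120, 0, 0, 0, 8],
  [7, -71, 130, 0, 0, 0, 8],
  [7, -71, 130, 0, 0, 0, 8],
  [7, -71, 130, 0, 0, 0, 8],
])

```text
clock: 5.15
tcp_pos: [0.4799, -0.0717, 0.0468]
orientation: [-0.048, 3.14, 0.0]
contact_force: [-0.1, -0.4, -0.3]
grip_width: 0.0197
gripper_force: 24.7
```

```bash
python3 - <<'E'
from h import *
f=grab('wrist','w2.png')
t=bx(-.012,-.035,.034);o=r.get_obs();print(t,rel(t,down(np.pi/2+Y)),o['tcp_pos'],o['joints'])
E
```

```text
[ 0.47850224 -0.07332774  0.034     ] (array([ 1.7, -1.3, 13.2]), array([0.   , 0.002, 0.001])) [ 0.48013258 -0.07194838  0.04717688] [-0.11724725  0.44904     0.16762367  2.15401694 -0.14036372  0.54633131
  1.75475481]
```

View pics/w2.png

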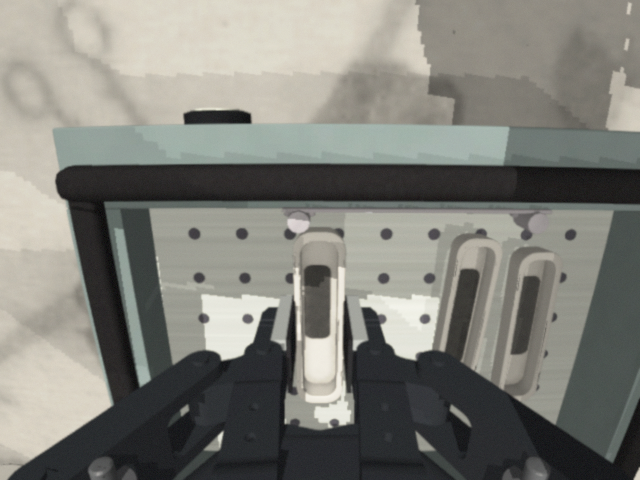

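The boat is held level, with its front end at (322,235) near a stop post at (298,222). I'll shift it 10 mm rearward before lowering.

Call:
step_arm([
  [-4, -1, 0, 0, 0, 0, 8],
  [-9, -1, 5, 0, 0, 0, 8],
  [-9, -1, 9, 0, 0, 0, 8],
  [-9, -1, 11, 0, 0, 0, 8],
  [-9, -1, 12, 0, 0, 0, 8],
  [-9, -1, 12.5, 0, 0, 0, 8],
  [-9, -1, 12.5, 0, 0, 0, 8],
])

```text
clock: 5.9
tcp_pos: [0.4878, -0.0732, 0.0335]
orientation: [0.046, -3.141, -0.0]
contact_force: [0.4, -0.2, -0.3]
grip_width: 0.0194
gripper_force: 24.7
```

Call:
step_arm([
  [0, 0, 0.5, 0, 0, 0, 8],
  [0, 0, 1, 0, 0, 0, 8],
  [0, 0, 1, 0, 0, 0, 8],
])

```text
clock: 6.2
tcp_pos: [0.488, -0.0731, 0.0327]
orientation: [-0.046, 3.141, 0.0]
contact_force: [-0.9, 0.3, 0.2]
grip_width: 0.0195
gripper_force: 24.7
```

Call:
step_arm([
  [0, 0, 0.5, 0, 0, 0, 8],
  [0, 0, 1, 0, 0, 0, 8],
  [0, 0, 1, 0, 0, 0, 8],
])

```text
clock: 6.5
tcp_pos: [0.4881, -0.0731, 0.0325]
orientation: [-0.046, 3.141, 0.001]
contact_force: [-4.1, 0.5, 13.9]
grip_width: 0.0194
gripper_force: 25.9
```

Contact with the deck is clear. I'll ease up 1 mm, release and retreat.

Call:
step_arm([
  [0, 0, -0.8, 0, 0, 0, 22],
  [0, 0, -0.8, 0, 0, 0, 30],
  [0, 0, -0.8, 0, 0, 0, 40],
  [0, 0, -0.8, 0, 0, 0, 40],
  [0, 0, -5, 0, 0, 0, 40],
  [0, 0, -30, 0, 0, 0, 40],
  [0, 0, -70, 0, 0, 0, 40],
  [0, 0, -110, 0, 0, 0, 40],
])

```text
clock: 7.3
tcp_pos: [0.4873, -0.0732, 0.1426]
orientation: [0.046, -3.14, 0.0]
contact_force: [1.6, 0.3, -0.0]
grip_width: 0.0399
gripper_force: 0.0
```

Call:
step_arm([
  [0, 0, -40, 0, 0, 0, 40],
  [0, 0, -80, 0, 0, 0, 20],
  [0, 0, -120, 0, 0, 0, 0],
  [0, 0, -160, 0, 0, 0, 0],
  [0, 0, -195, 0, 0, 0, 0],
  [0, 0, -200, 0, 0, 0, 0],
])

```text
clock: 7.9
tcp_pos: [0.4899, -0.0734, 0.3464]
orientation: [-0.045, 3.133, 0.001]
contact_force: [0.2, 0.7, 0.3]
grip_width: 0.0002
gripper_force: 0.0
```

```bash
python3 - <<'E'
from h import *
np.set_printoptions(precision=4,suppress=True)
f=grab('wrist','w3.png')
o=r.get_obs();print(o['tcp_pos'],o['joints'],o['contact_force'])
W=cloud(f);z=W[...,2];m=(z>.11)&(z<.30)&(W[...,0]>.5)
H=W[m];print(len(H))
if len(H): print(H.min(0),H.max(0))
t=grab('top');T=cloud(t);B=T[200:300,320:440];z=B[...,2]
H=B[(z>.25)];print('top hatch',len(H),H.min(0),H.max(0))
# behind: bottle & things heights behind box
for x in np.arange(.60,.80,.02):
    s=T[(abs(T[...,0]-x)<.01)&(T[...,1]>-.16)&(T[...,1]<.09)]; print(round(x,2),np.nanpercentile(s[:,2],[50,99]) if len(s) else None)
E
```

```text
[ 0.4893 -0.0734  0.3448] [-0.2004  0.0697  0.2386  1.8401 -0.0181  1.2281  1.6434] [ 0.071  -0.2267  0.8533]
32856
[ 0.5447 -0.5692  0.11  ] [0.9493 0.3709 0.2832]
top hatch 4650 [ 0.3634 -0.0768  0.25  ] [0.5827 0.0799 0.7636]
0.6 [0.239  0.2473]
0.62 [-0.0004  0.0082]
0.64 [0.0001 0.009 ]
0.66 [-0.0002  0.0087]
0.68 [0.0005 0.0418]
0.7 [0.0006 0.0456]
0.72 [0.0034 0.3883]
0.74 [0.2738 0.4338]
0.76 [0.4038 0.744 ]
0.78 [0.6729 0.7784]
0.8 [0.4109 0.7816]
```

View pics/w3.png

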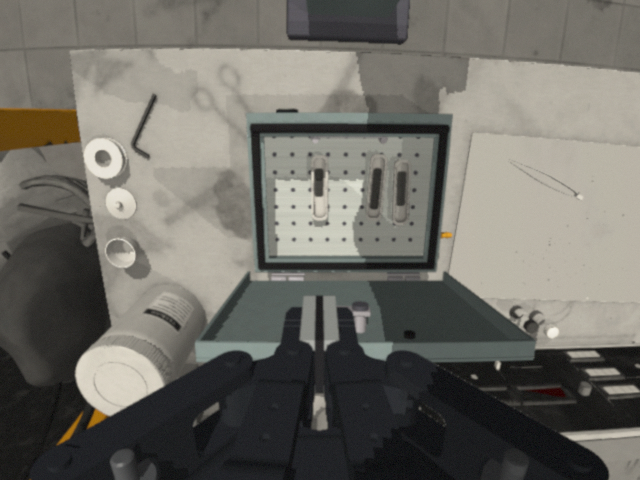

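The view shows the boat flat on the deck at (319,190) and let go, with the hatch upright. Next I work out the route behind the hatch and the closing arc.

```bash
cat >> h.py <<'E'
def arc(th,s=.155,y=-.060,m=0.): # TCP (vertical tool, 11 mm half thickness in x) on outer face
    return bx(.098-s*np.cos(th)+(.003+m)*np.sin(th)+.011, y, .0868+s*np.sin(th)+(.003+m)*np.cos(th))
E
python3 - <<'E'
from h import *
D=down(np.pi/2+Y)
t=arc(1.5);t2=t.copy();t2[0]+=.015
print(t2,t2[2])
a=t2.copy();a[2]=.345
print(rel(a,D),rel(t2,D))
E
```

```text
[ 0.60719696 -0.09509672  0.24162393] 0.24162393452863154
(array([-118.2,  -25.3,   -2. ]), array([0.   , 0.003, 0.001])) (array([-117.9,  -25.3,  101.4]), array([0.   , 0.003, 0.001]))
```

Call:
step_arm([
  [-40, -9, -5, 0, 0, 0, 0],
  [-80, -18, -5, 0, 0, 0, 0],
  [-118, -25, 0, 0, 0, 0, 0],
  [-120, -25, 30, 0, 0, 0, 0],
  [-120, -25, 65, 0, 0, 0, 0],
  [-120, -25, 95, 0, 0, 0, 0],
  [-120, -25, 101, 0, 0, 0, 0],
  [-120, -25, 101, 0, 0, 0, 0],
])

```text
clock: 8.8
tcp_pos: [0.6074, -0.0946, 0.2388]
orientation: [0.046, -3.137, -0.0]
contact_force: [-0.0, 0.1, -0.1]
grip_width: -0.0
gripper_force: 0.0
```

```bash
python3 - <<'E'
from h import *
D=down(np.pi/2+Y);o=r.get_obs();print(o['tcp_pos'],o['contact_force'],o['joints'])
for th in(1.5,1.4,1.3,1.2,1.1,1.0,.9,.8): print(th,*rel(arc(th),D))
E
```

```text
[ 0.60741397 -0.09456019  0.23875505] [-0.00155286  0.14921219 -0.08501687] [-0.14136077  0.37822825  0.25524447  1.70904486 -0.10589256  1.07206448
  1.74759089]
1.5 [15.2 -0.1 -2.8] [ 0.    -0.004  0.001]
1.4 [30.6 -0.1 -1.2] [ 0.    -0.004  0.001]
1.3 [45.8 -0.1  2. ] [ 0.    -0.004  0.001]
1.2 [60.6 -0.1  6.7] [ 0.    -0.004  0.001]
1.1 [74.8 -0.1 12.8] [ 0.    -0.004  0.001]
1.0 [88.4 -0.1 20.3] [ 0.    -0.004  0.001]
0.9 [101.1  -0.   29.1] [ 0.    -0.004  0.001]
0.8 [112.9  -0.   39.2] [ 0.    -0.004  0.001]
```

Call:
step_arm([
  [8, 0, -2, 0, 0, 0, 0],
  [15, 0, -2, 0, 0, 0, 0],
  [23, 0, -2, 0, 0, 0, 0],
  [31, 0, -1, 0, 0, 0, 0],
  [38, 0, 0, 0, 0, 0, 0],
  [46, 0, 2, 0, 0, 0, 0],
  [53, 0, 4, 0, 0, 0, 0],
  [61, 0, 7, 0, 0, 0, 0],
])

```text
clock: 9.6
tcp_pos: [0.5472, -0.0963, 0.2335]
orientation: [-0.046, 3.141, 0.0]
contact_force: [1.4, 0.0, 0.7]
grip_width: 0.0003
gripper_force: 0.5
```

```bash
python3 - <<'E'
from h import *
D=down(np.pi/2+Y);o=r.get_obs();print(o['tcp_pos'],o['contact_force'],o['joints'])
for th in(1.1,1.0,.9,.8,.7,.6,.5,.4): print(th,*rel(arc(th),D))
E
```

```text
[ 0.547154   -0.09634572  0.2334691 ] [1.36831972 0.00373993 0.66941666] [-0.14863033  0.28066513  0.25672003  1.85642731 -0.08302441  1.0146322
  1.74240218]
1.1 [14.6 -0.   7.2] [0.    0.    0.001]
1.0 [28.2 -0.  14.6] [0.    0.    0.001]
0.9 [41.  -0.  23.4] [0.    0.    0.001]
0.8 [52.8  0.  33.4] [0.    0.    0.001]
0.7 [63.6  0.  44.5] [0.    0.    0.001]
0.6 [73.2  0.  56.7] [0.    0.    0.001]
0.5 [81.6  0.  69.7] [0.    0.    0.001]
0.4 [88.6  0.  83.5] [0.    0.    0.001]
```

Contact at about 1.4 N: the hatch is moving.

Call:
step_arm([
  [15, 0, 7, 0, 0, 0, 0],
  [28, 0, 15, 0, 0, 0, 0],
  [41, 0, 23, 0, 0, 0, 0],
  [53, 0, 33, 0, 0, 0, 0],
  [64, 0, 44, 0, 0, 0, 0],
  [73, 0, 57, 0, 0, 0, 0],
  [82, 0, 70, 0, 0, 0, 0],
  [89, 0, 83, 0, 0, 0, 0],
])

```text
clock: 10.4
tcp_pos: [0.4571, -0.099, 0.1496]
orientation: [0.046, -3.14, -0.0]
contact_force: [-0.3, 0.9, -0.2]
grip_width: 0.0001
gripper_force: 0.0
```

```bash
python3 - <<'E'
from h import *
D=down(np.pi/2+Y);o=r.get_obs();print(o['tcp_pos'],o['contact_force'],o['joints'])
for th in(.3,.2,.15,.1,.07,.05,.03): print(th,*rel(arc(th),D))
E
```

```text
[ 0.45705116 -0.09896997  0.14961805] [-0.30942221  0.87731345 -0.18985423] [-0.13313575  0.24644682  0.24608192  2.12956055 -0.08494848  0.77616897
  1.76645911]
0.3 [ 4.   0.  14.2] [ 0.    -0.002  0.001]
0.2 [ 8.1  0.  29.1] [ 0.    -0.002  0.001]
0.15 [ 9.6  0.  36.7] [ 0.    -0.002  0.001]
0.1 [10.7  0.  44.4] [ 0.    -0.002  0.001]
0.07 [11.2  0.  49. ] [ 0.    -0.002  0.001]
0.05 [11.4  0.  52.1] [ 0.    -0.002  0.001]
0.03 [11.6  0.  55.2] [ 0.    -0.002  0.001]
```

Call:
step_arm([
  [2, 0, 7, 0, 0, 0, 0],
  [4, 0, 14, 0, 0, 0, 0],
  [6, 0, 22, 0, 0, 0, 0],
  [8, 0, 29, 0, 0, 0, 0],
  [9, 0, 33, 0, 0, 0, 0],
  [10, 0, 37, 0, 0, 0, 0],
  [10, 0, 41, 0, 0, 0, 0],
  [11, 0, 44, 0, 0, 0, 0],
])

```text
clock: 11.2
tcp_pos: [0.448, -0.0993, 0.1064]
orientation: [-0.046, 3.141, -0.0]
contact_force: [-0.2, 0.3, -0.9]
grip_width: -0.0003
gripper_force: 0.0
```

```bash
python3 - <<'E'
from h import *
np.set_printoptions(precision=4,suppress=True)
f=grab('wrist','w4.png');W=cloud(f).reshape(-1,3);W=W[~np.isnan(W[:,0])]
L=R.from_euler('z',-Y).apply(W-C)
for y in(.06,.09,-.10):
  for x in(-.085,-.07,-.05,-.03,0,.03,.06,.08):
    s=L[(abs(L[:,0]-x)<.005)&(abs(L[:,1]-y)<.008)]
    if len(s)>3: print(y,x,len(s),np.median(s[:,2]))
E
```

```text
0.06 -0.085 693 0.09189936372311973
0.06 -0.07 654 0.0922985703553401
0.06 -0.05 565 0.09270055854042163
0.06 -0.03 505 0.09249885307079822
0.06 0 429 0.09226189369905125
0.06 0.03 259 0.09192856851019536
0.09 -0.085 384 0.09178542882658436
0.09 -0.07 466 0.09201044610382023
0.09 -0.05 475 0.09210148837702892
0.09 -0.03 434 0.0918811164992901
0.09 0 367 0.09154597349524647
0.09 0.03 313 0.09123527204781016
0.09 0.06 6 0.09008490037884083
-0.1 -0.085 768 0.09180849392079707
-0.1 -0.07 710 0.09174072420475356
-0.1 -0.05 4634 0.18185467385345094
-0.1 -0.03 683 0.09162681551578307
```

View pics/w4.png

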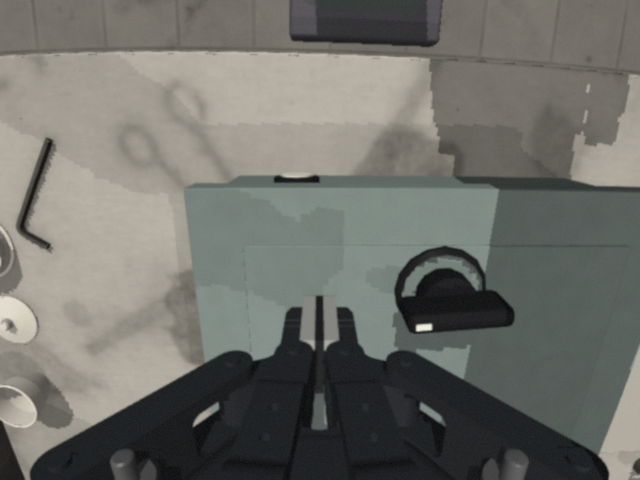

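The hatch has already come down onto the gasket by itself. The black wing runs from (403,318) to (515,312), white mark at the left end. I'll locate the wing in the point cloud and plan the pinch.

```bash
python3 - <<'E'
from h import *
np.set_printoptions(precision=4,suppress=True)
D=down(Y)
print(rel([.45,-.05,.19],D))
f=dict(np.load('/tmp/wrist.npz'));W=cloud(f)[235:345,385:530].reshape(-1,3)
L=R.from_euler('z',-Y).apply(W-C);g=f['image'][235:345,385:530].max(2).ravel()
s=L[(L[:,2]>.115)&(L[:,2]<.135)];print(len(s),s.min(0),s.max(0),np.median(s[:,2]))
t=s[s[:,2]>np.median(s[:,2])-.004];print(cv2.minAreaRect((t[:,:2]*1000).astype(np.float32)))
E
```

```text
(array([ -4. ,  49.2, -84. ]), array([-0.   , -0.001,  1.571]))
2878 [-0.0548 -0.0249  0.115 ] [-0.0425  0.019   0.1254] 0.12252630446369447
((-48.5651741027832, -2.9260616302490234), (9.88483715057373, 43.740455627441406), 3.3590915203094482)
```

Call:
step_arm([
  [0, 0, -40, 0, 0, 0, 20],
  [0, 10, -70, 0, 0, 0.14, 45],
  [0, 20, -85, 0, 0, 0.28, 45],
  [0, 40, -85, 0, 0, 0.42, 45],
  [0, 50, -85, 0, 0, 0.56, 45],
  [0, 50, -85, 0, 0, 0.7, 45],
  [0, 50, -85, 0, 0, 0.84, 45],
  [0, 50, -85, 0, 0, 0.98, 45],
])

```text
clock: 12.05
tcp_pos: [0.4463, -0.0492, 0.1917]
orientation: [1.445, 2.789, 0.0]
contact_force: [0.2, -0.2, 0.1]
grip_width: 0.0451
gripper_force: 0.0
```

Call:
step_arm([
  [0, 0, 0, 0, 0, 0.15, 45],
  [0, 0, 0, 0, 0, 0.29, 45],
  [0, 0, 0, 0, 0, 0.43, 45],
  [0, 0, 0, 0, 0, 0.57, 45],
  [0, 0, 0, 0, 0, 0.59, 45],
  [0, 0, 0, 0, 0, 0.59, 45],
])

```text
clock: 12.65
tcp_pos: [0.4463, -0.0493, 0.1917]
orientation: [2.185, 2.258, 0.0]
contact_force: [0.2, -0.7, -0.1]
grip_width: 0.0449
gripper_force: 0.0
```

```bash
python3 - <<'E'
from h import *
np.set_printoptions(precision=4,suppress=True)
o=r.get_obs();print(o['tcp_pos'],o['joints'])
f=grab('wrist','w5.png');W=cloud(f);L=R.from_euler('z',-Y).apply(W.reshape(-1,3)-C).reshape(480,640,3)
m=(L[...,2]>.105)&(L[...,2]<.14)&(abs(L[...,1])<.04)&(L[...,0]<0)&(L[...,0]>-.09)
m&=(f['image'].max(2)<60)
s=L[m];print(len(s))
if len(s):
  print(s.min(0),s.max(0),np.median(s[:,2]))
  t=s[s[:,2]>np.percentile(s[:,2],90)-.004];print(cv2.minAreaRect((t[:,:2]*1000).astype(np.float32)))
for y in(.08,-.09):
  for x in(-.085,-.05,0,.05):
    q=L[(abs(L[...,0]-x)<.005)&(abs(L[...,1]-y)<.008)]
    if len(q)>3: print(y,x,len(q),np.median(q[:,2]))
print(rel(bx(-.05,0,.2),down(Y)))
E
```

```text
[ 0.4463 -0.0493  0.1917] [-0.4088  0.1514  0.422   2.1383 -0.0812  0.8664  0.0944]
1443
[-0.0598 -0.0226  0.1053] [-0.0362  0.0196  0.1256] 0.12167015310083192
((-48.4385871887207, -1.5011863708496094), (9.000654220581055, 42.0413703918457), 4.4295244216918945)
0.08 -0.085 419 0.0918049681347421
0.08 -0.05 434 0.09261605828559868
0.08 0 426 0.09220577008637774
0.08 0.05 400 0.09168095187839645
-0.09 -0.085 69 0.09161275138657045
-0.09 -0.05 218 0.09238405930190852
-0.09 0 41 0.0917531951492923
-0.09 0.05 206 0.09154372648162462
(array([10.1, -6.4, -8.4]), array([ 0.   , -0.   ,  0.005]))
```

View pics/w5.png

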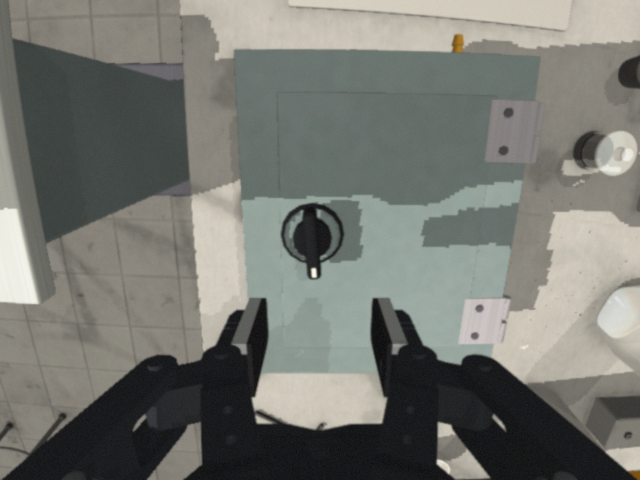

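The wing is in view between (310,205) and (314,278), centred at box (-48.5, -1.5) mm and turned about 4° counter-clockwise. I'll move over it.

```bash
python3 - <<'E'
from h import *
print(rel(bx(-.0485,-.0018,.106),down(Y+.065)))
E
```

```text
(array([ 8.3, -5. , 85.6]), array([ 0.  , -0.  , -0.06]))
```

Call:
step_arm([
  [8, -5, 0, 0, 0, -0.06, 40],
  [8, -5, 25, 0, 0, -0.06, 40],
  [8, -5, 50, 0, 0, -0.06, 40],
  [8, -5, 70, 0, 0, -0.06, 40],
  [8, -5, 80, 0, 0, -0.06, 40],
  [8, -5, 85.5, 0, 0, -0.06, 40],
  [8, -5, 85.5, 0, 0, -0.06, 40],
])

```text
clock: 13.4
tcp_pos: [0.4411, -0.0416, 0.106]
orientation: [-2.118, -2.32, 0.001]
contact_force: [0.6, 1.2, -0.2]
grip_width: 0.0399
gripper_force: 0.0
```

```bash
python3 - <<'E'
from h import *
print(rel(bx(-.0485,-.0018,.1055),down(Y+.065)),r.get_obs()['contact_force'])
E
```

```text
(array([0.4, 0. , 0.5]), array([-0.   ,  0.   , -0.003])) [ 0.59280517  1.19823956 -0.20700878]
```

Call:
step_arm([
  [0, 0, 0, 0, 0, 0, 20],
  [0, 0, 0, 0, 0, 0, 10],
  [0, 0, 0, 0, 0, 0, 0],
  [0, 0, 0, 0, 0, 0, 0],
  [0, 0, 0, 0, 0, 0, 0],
  [0, 0, 0, 0, 0, 0, 0],
], grip_force=70)

```text
clock: 14.0
tcp_pos: [0.4412, -0.0415, 0.1069]
orientation: [2.119, 2.319, 0.001]
contact_force: [-2.7, -0.8, 6.0]
grip_width: 0.0071
gripper_force: 71.1
```

Call:
step_arm([
  [0, 0, 0.5, 0, 0, 0, 0],
  [0, 0, 1, 0, 0, 0, 0],
  [0, 0, 1, 0, 0, 0, 0],
])

```text
clock: 14.3
tcp_pos: [0.4412, -0.0415, 0.1063]
orientation: [-2.119, -2.319, -0.001]
contact_force: [-4.5, 1.0, 11.0]
grip_width: 0.0067
gripper_force: 71.9
```

Call:
step_arm([
  [0, 0, 0.5, 0, 0, 0, 0],
  [0, 0, 1, 0, 0, 0, 0],
  [0, 0, 1, 0, 0, 0, 0],
])

```text
clock: 14.6
tcp_pos: [0.4412, -0.0415, 0.1057]
orientation: [-2.119, -2.319, -0.002]
contact_force: [-7.5, 1.3, 18.5]
grip_width: 0.0068
gripper_force: 73.0
```

```bash
cat > face.py <<'E'
from h import *
def prof():
    f=grab('wrist','wx.png');L=R.from_euler('z',-Y).apply(cloud(f).reshape(-1,3)-C)
    for y in(.08,-.06,-.09):
        print(y,[(x,round(float(np.median(q[:,2])),4),len(q)) for x in(-.09,-.085,-.075,-.05,0,.05) for q in [L[(abs(L[:,0]-x)<.005)&(abs(L[:,1]-y)<.008)&(L[:,2]<.11)]] if len(q)>10])
    o=r.get_obs();print(o['tcp_pos'],o['contact_force'],o['moment'],o['joints'])
E
python3 -c "
from face import *;prof()
f=np.load('/tmp/wrist.npz')"
```

```text
0.08 [(-0.09, 0.0891, 960), (-0.085, 0.0891, 951), (-0.075, 0.0893, 950), (-0.05, 0.0906, 973), (0, 0.0908, 934), (0.05, 0.091, 832)]
-0.06 [(-0.05, 0.0906, 307), (0.05, 0.0909, 42)]
-0.09 [(-0.05, 0.0903, 11)]
[ 0.44116918 -0.04151891  0.10566478] [-7.11262059  0.20216302 19.92829536] [-0.03828393  1.50775734  0.05291944] [-0.36688875  0.29411778  0.37463109  2.22463914 -0.17814382  0.6493564
  0.22538197]
```

The hatch has dropped about 2 mm at the knob and now feels firm, at roughly 10 N/mm, so it is on its stops. I'll ease off before turning.

Call:
step_arm([
  [0, 0, -0.5, 0, 0, 0, 0],
  [0, 0, -1, 0, 0, 0, 0],
  [0, 0, -1, 0, 0, 0, 0],
])

```text
clock: 14.95
tcp_pos: [0.4412, -0.0415, 0.1063]
orientation: [-2.119, -2.319, -0.002]
contact_force: [-4.6, -0.4, 11.9]
grip_width: 0.007
gripper_force: 72.0
```

```bash
python3 -c "
from face import *;prof()"
```

```text
0.08 [(-0.09, 0.0899, 952), (-0.085, 0.0899, 946), (-0.075, 0.09, 958), (-0.05, 0.0911, 977), (0, 0.0912, 930), (0.05, 0.0912, 825)]
-0.06 [(-0.05, 0.0912, 305), (0.05, 0.0911, 47)]
-0.09 []
[ 0.44119167 -0.04152875  0.10631584] [-4.34836911  0.32189734 11.39595894] [-0.07607254  1.04196361  0.02084895] [-0.36774533  0.29280498  0.37525255  2.2242833  -0.17681417  0.65075787
  0.22412132]
```

Call:
step_arm([
  [0, 0, 0, 0, 0, 0.06, 0],
  [0, 0, 0, 0, 0, 0.12, 0],
  [0, 0, 0, 0, 0, 0.18, 0],
  [0, 0, 0, 0, 0, 0.24, 0],
  [0, 0, 0, 0, 0, 0.24, 0],
])

```text
clock: 15.5
tcp_pos: [0.4414, -0.0415, 0.1063]
orientation: [-2.383, -2.047, -0.002]
contact_force: [-3.6, -1.3, 13.0]
grip_width: 0.007
gripper_force: 72.0
```

```bash
python3 -c "
from face import *;o=r.get_obs();print(o['moment'],o['contact_force'])"
```

```text
[-0.07935136  1.00630483 -0.08380737] [-3.58787736 -1.27078056 12.97509667]
```

Call:
step_arm([
  [0, 0, 0, 0, 0, 0.04, 0],
  [0, 0, 0, 0, 0, 0.08, 0],
  [0, 0, 0, 0, 0, 0.1, 0],
  [0, 0, 0, 0, 0, 0.1, 0],
])

```text
clock: 15.9
tcp_pos: [0.4414, -0.0415, 0.1063]
orientation: [-2.482, -1.926, -0.002]
contact_force: [-4.1, -0.9, 12.2]
grip_width: 0.007
gripper_force: 71.9
```

```bash
python3 -c "
from face import *;o=r.get_obs();print(o['moment'],o['contact_force'],down(0).inv()*R.from_rotvec(o['orientation'])).as_rotvec() if 0 else print(o['moment'],o['contact_force'])"
```

```text
[-0.10775364  0.93775129 -0.09053765] [-4.1145547  -0.94754509 12.17205735]
```

Call:
step_arm([
  [0, 0, 0, 0, 0, 0.03, 0],
  [0, 0, 0, 0, 0, 0.06, 0],
  [0, 0, 0, 0, 0, 0.06, 0],
])

```text
clock: 16.2
tcp_pos: [0.4415, -0.0415, 0.1063]
orientation: [-2.539, -1.851, -0.002]
contact_force: [-4.7, -1.2, 11.0]
grip_width: 0.0069
gripper_force: 71.9
```

```bash
python3 -c "
from face import *;o=r.get_obs();print(o['moment'],o['contact_force'])"
```

```text
[-0.1055008   0.94404792 -0.03638572] [-4.66614446 -1.19985775 10.97578256]
```

Call:
step_arm([
  [0, 0, 0, 0, 0, 0.03, 0],
  [0, 0, 0, 0, 0, 0.06, 0],
  [0, 0, 0, 0, 0, 0.06, 0],
])

```text
clock: 16.5
tcp_pos: [0.4416, -0.0415, 0.1063]
orientation: [-2.593, -1.774, -0.002]
contact_force: [-3.6, -0.9, 11.7]
grip_width: 0.0072
gripper_force: 71.9
```

```bash
python3 -c "
from face import *;o=r.get_obs();print(o['moment'],o['contact_force'])"
```

```text
[-0.14431608  0.8930611  -0.10101537] [-3.60959095 -0.93551587 11.71955561]
```

Call:
step_arm([
  [0, 0, 0, 0, 0, 0.03, 0],
  [0, 0, 0, 0, 0, 0.06, 0],
  [0, 0, 0, 0, 0, 0.06, 0],
])

```text
clock: 16.8
tcp_pos: [0.4415, -0.0416, 0.1063]
orientation: [-2.645, -1.695, -0.002]
contact_force: [-4.6, -0.6, 11.7]
grip_width: 0.0072
gripper_force: 71.9
```

```bash
python3 -c "
from face import *;prof()"
```

```text
0.08 [(-0.09, 0.0899, 779), (-0.085, 0.09, 803), (-0.075, 0.09, 797), (-0.05, 0.0912, 907), (0, 0.0911, 1027), (0.05, 0.0912, 1088)]
-0.06 [(-0.09, 0.0898, 84), (-0.085, 0.0898, 272), (-0.075, 0.09, 409), (0, 0.0911, 501), (0.05, 0.0912, 524)]
-0.09 [(0.05, 0.091, 409)]
[ 0.44155588 -0.04158789  0.10631713] [-4.5252225   1.03558132 11.30618312] [-0.08016076  0.9071309  -0.05826178] [-0.47140134  0.30667405  0.50070941  2.22992469 -0.24213375  0.65364469
 -0.22759879]
```

The wing has turned 0.52 rad with almost no torque, past the strike angle, so the tongue is clearing. I'll carry on turning.

Call:
step_arm([
  [0, 0, 0, 0, 0, 0.06, 0],
  [0, 0, 0, 0, 0, 0.12, 0],
  [0, 0, 0, 0, 0, 0.18, 0],
  [0, 0, 0, 0, 0, 0.24, 0],
  [0, 0, 0, 0, 0, 0.24, 0],
])

```text
clock: 17.35
tcp_pos: [0.4417, -0.0417, 0.1063]
orientation: [2.83, 1.365, 0.003]
contact_force: [-3.1, -1.3, 11.6]
grip_width: 0.0068
gripper_force: 71.9
```

```bash
python3 -c "
from face import *;o=r.get_obs();print(o['moment'],o['contact_force'])"
```

```text
[-0.2069749   0.82637029 -0.0488344 ] [-3.1080123  -1.3175925  11.58937706]
```

Call:
step_arm([
  [0, 0, 0, 0, 0, 0.06, 0],
  [0, 0, 0, 0, 0, 0.12, 0],
  [0, 0, 0, 0, 0, 0.18, 0],
  [0, 0, 0, 0, 0, 0.24, 0],
  [0, 0, 0, 0, 0, 0.3, 0],
  [0, 0, 0, 0, 0, 0.3, 0],
])

```text
clock: 17.95
tcp_pos: [0.4419, -0.0418, 0.1063]
orientation: [-3.002, -0.927, -0.003]
contact_force: [-3.2, -0.4, 11.6]
grip_width: 0.0068
gripper_force: 72.0
```

```bash
python3 -c "
from face import *;o=r.get_obs();print(o['moment'],o['contact_force'],rel(o['tcp_pos'],down(Y-np.pi/2)),o['joints'])"
```

```text
[-0.2752343   0.76479012 -0.09368596] [-3.15446751 -0.41875584 11.62207638] (array([0., 0., 0.]), array([-0.   , -0.002,  0.57 ])) [-0.58214995  0.32958136  0.6389019   2.23558633 -0.32077594  0.66141958
 -0.6853552 ]
```

Call:
step_arm([
  [0, 0, 0, 0, 0, 0.07, 0],
  [0, 0, 0, 0, 0, 0.14, 0],
  [0, 0, 0, 0, 0, 0.21, 0],
  [0, 0, 0, 0, 0, 0.28, 0],
  [0, 0, 0, 0, 0, 0.35, 0],
  [0, 0, 0, 0, 0, 0.42, 0],
  [0, 0, 0, 0, 0, 0.46, 0],
  [0, 0, 0, 0, 0, 0.46, 0],
])

```text
clock: 18.75
tcp_pos: [0.442, -0.0421, 0.1063]
orientation: [-3.134, -0.219, -0.003]
contact_force: [-2.8, -2.0, 11.5]
grip_width: 0.0072
gripper_force: 72.0
```

```bash
python3 -c "
from face import *;o=r.get_obs();print(o['moment'],o['contact_force'],rel(o['tcp_pos'],down(Y-np.pi/2)),o['joints'])"
```

```text
[-0.48444012  0.75587851 -0.03293268] [-2.79549221 -2.0141929  11.46979675] (array([0., 0., 0.]), array([-0.   , -0.002,  0.111])) [-0.67668493  0.35873903  0.76215463  2.24016184 -0.39967174  0.67404434
 -1.06062598]
```

Call:
step_arm([
  [0, 0, 0, 0, 0, 0.04, 0],
  [0, 0, 0, 0, 0, 0.08, 0],
  [0, 0, 0, 0, 0, 0.08, 0],
])

```text
clock: 19.05
tcp_pos: [0.442, -0.0422, 0.1063]
orientation: [-3.14, -0.093, -0.003]
contact_force: [-3.1, -2.9, 11.6]
grip_width: 0.007
gripper_force: 72.0
```

```bash
python3 -c "
from face import *;o=r.get_obs();print(o['moment'],o['contact_force'],rel(o['tcp_pos'],down(Y-np.pi/2)),o['joints'])"
```

```text
[-0.47509204  0.77294488 -0.07435381] [-3.13950075 -2.89802139 11.55583427] (array([0., 0., 0.]), array([-0.   , -0.002,  0.031])) [-0.69280308  0.36495843  0.78393097  2.24096897 -0.41480315  0.67702043
 -1.12441927]
```

Call:
step_arm([
  [0, 0, 0, 0, 0, 0.02, 0],
  [0, 0, -0.7, 0, 0, 0.02, 0],
  [0, 0, -0.7, 0, 0, 0.02, 15],
  [0, 0, -0.7, 0, 0, 0.02, 35],
  [0, 0, -0.7, 0, 0, 0.02, 35],
  [0, 0, -15, 0, 0, 0.02, 35],
  [0, 0, -50, 0, 0, 0.02, 35],
  [0, 0, -85, 0, 0, 0.02, 35],
])

```text
clock: 19.85
tcp_pos: [0.4402, -0.0418, 0.1905]
orientation: [3.14, 0.063, -0.004]
contact_force: [-0.2, 0.5, -0.2]
grip_width: 0.0349
gripper_force: 0.0
```

Call:
step_arm([
  [0, 0, -20, 0, 0, 0, 40],
  [0, 0, -40, 0, 0, 0, 40],
  [0, 0, -40, 0, 0, 0, 40],
])

```text
clock: 20.15
tcp_pos: [0.4425, -0.0413, 0.232]
orientation: [-3.139, -0.065, -0.007]
contact_force: [0.2, -0.0, -0.5]
grip_width: 0.04
gripper_force: 0.0
```

```bash
python3 - <<'E'
from face import *
prof()
f=dict(np.load('/tmp/wrist.npz'));L=R.from_euler('z',-Y).apply(cloud(f).reshape(-1,3)-C);g=f['image'].max(2).ravel()
s=L[(L[:,2]>.113)&(L[:,2]<.13)&(abs(L[:,1])<.04)&(abs(L[:,0]+.05)<.04)&(g<80)];print(len(s),cv2.minAreaRect((s[:,:2]*1000).astype(np.float32)))
E
```

```text
0.08 [(-0.09, 0.0912, 200), (-0.085, 0.0912, 206), (-0.075, 0.0911, 207), (-0.05, 0.0921, 229), (0, 0.0918, 266), (0.05, 0.0916, 314)]
-0.06 [(-0.09, 0.0911, 203), (-0.085, 0.091, 213), (-0.075, 0.0911, 205), (-0.05, 0.0921, 236), (0, 0.0916, 269), (0.05, 0.0915, 314)]
-0.09 [(-0.09, 0.091, 195), (-0.085, 0.091, 204), (-0.075, 0.091, 210), (-0.05, 0.0919, 226), (0, 0.0917, 262), (0.05, 0.0912, 297)]
[ 0.44165053 -0.04098964  0.23074346] [-0.89444917  0.7379058  -1.01332934] [-0.01611529  0.00384674 -0.01895934] [-0.94231676  0.10045427  0.97926834  2.12787246 -0.10432071  0.95797246
 -1.43439986]
662 ((-47.45106887817383, -2.2250828742980957), (42.89845275878906, 8.872998237609863), 1.0072280168533325)
```

View pics/wx.png

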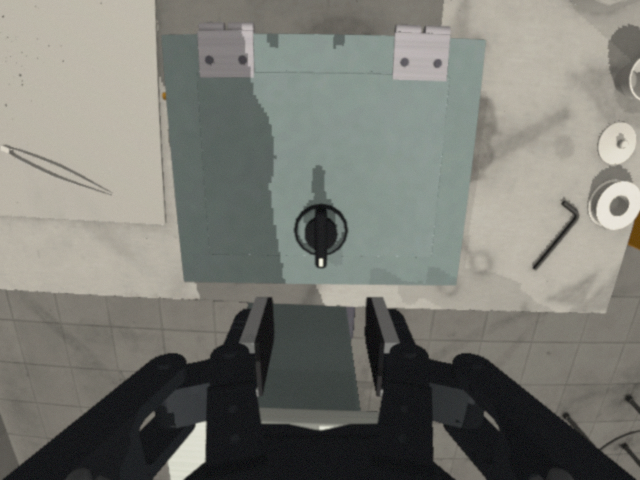

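The wing is square with its white mark at (321,263), towards the front edge. The hatch sits lower than when it rested free, and the arm is clear.

```bash
python3 -c "
from bench import r
print(r.hand_in())"
```

```text
the job is handed in; nothing more can be done
None
```

The job is handed in, with no verdict returned: the boat lies flat on the deck beside the other two, the hatch is shut, the wing is square to the front edge, and the arm is clear. The pressing force peaked at about 20 N at the knob before I eased it to 11–12 N for the turn, so the buffers may have come close to their 16 N limit, which I could not measure directly.

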